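# Gauge the press screw with the comb leaves

## Robot

A 6-joint arm with a two-finger parallel gripper is mounted at the origin on the work surface. World frame = base frame: x ahead of the robot, y to its left, z up, the work surface at z = 0. Lengths are in m, angles in degrees, forces in N, time in s.
With the tool pointing down it reaches from about 0.375 to 0.9 m from the base axis. Payload 3.1 kg.
Tool frame: the origin (TCP) lies between the finger pads, 19 mm behind the fingertips; this is the grasp point; z points along the fingers, y is the line along which they close (so a half turn about z gives the same grasp; the last joint's range is limited). The gripper opens to 87 mm and grips with 3 to 60 N. Pads are 19 mm wide; open, the fingers measure 117 mm over their backs; the gripper's body (75 mm by 190 mm) begins 51 mm behind the grasp point.
Start: joints at [-73.596, 30.224, 82.088, -0, 67.689, -10.227], TCP at [0.28, -0.559, 0.241] pointing down, gripper open.
Joint ranges: [-176.69, 176.69], [-43.24, 126.21], [12.49, 139.97], [-82, 262], [0, 151.66], [-163.58, 163.58]. Speed limits (degrees/s): [159.86, 159.86, 180, 180, 180, 180].

## Interface

Orientations are given as a 3x3 rotation matrix whose columns are the frame's x, y, z axes.
In Python, from rig import read_state, capture, camera_params, hand_in gives the robot as it stands.
- The arm moves only by the tool apply_moves, never from a script. Its argument "rows" is a list of rows, each an object of numbers: "x", "y", "z": the shift along the tool's x, y, z in mm; "rx", "ry", "rz": the turn, a rotation vector about the tool's x, y, z in units of 6 degrees (1.0 is 6 degrees); "claw": the closure in counts, from 0 (fully open) to 255 (shut). A call has 1 to 10 rows; each row is the pose to reach, as a shift and turn from the pose commanded when the call began, along the tool's axes at that moment; what a row does not reach only later rows make up. A row lasts 1/8 s, in which the tool goes at most 62.5 mm and 10.7 degrees, less where a joint would pass 70% of its speed; a pose out of reach is approached as far as the arm can. A call with a gripper value outside its range is refused whole. The fingers move at their own pace and stop on an object; the grip force is fixed at half the most. Time passes only in rows, so rows that repeat a pose let the fingers close. It gives the time, the measured TCP pose, the force, the opening and the grip force at its end, in the units of the state.
- read_state(): the state, without advancing time (a new reading comes with each control period).
- capture(name): name is "side" or "top" or "wrist"; returns (picture, depth): 420x560x3 uint8, red, green, blue; 420x560 float32, m along the optical axis (not along the pixel's ray), 0 where there is no reading.
- camera_params(name): a dict with "fx", "fy", "cx", "cy" (pixels), "D" ([k1, k2, p1, p2, k3] as OpenCV has them; the pictures are not rectified), "xyz" and "orientation" of the camera in the world. Camera axes: x right, y up, looking along -z (the intrinsics and any distortion apply to the point x, -y, -z); pixel columns grow to the right and rows downward; lengths in m; the calibration is good to about 2 mm. A picture is of the moment at which its call begins: read the wrist's pose just before it. camera_params takes no time and is no camera call; for the wrist camera it gives the pose at the moment of the call.
- hand_in(): hands the job in; it is judged then, once.
The state is a dict: "time_s": time; "joint_positions": joint angles; "qvel": joint speeds; "tau": joint torques, N m; "position": TCP position; "tcp_rot": TCP orientation; "force": force on the tool from outside, world axes, zero at the start; "moment": the same for the moment, N m; "opening": opening from 0.0 (shut) to 1.0 (fully open); "grasp_force": force on a finger pad.
Only numpy, scipy, OpenCV 4.12 (cv2) and the standard library are available. Lean on these libraries where they do the work, as an engineer would, in place of code of your own. Each camera call takes 0.05 s, during which the arm holds its last target. There are 200 camera calls.

## Task

Find which of the three thread-gauge leaves in the rack fits the tofu-press screw lying in the guided wooden seat: mesh them one at a time, teeth down on top of the screw between the guide cheeks, pressing only gently and feeling for the grooves. Leave the one that drops fully home standing there on the screw by itself, have the other two upright in the rack's slots, and leave everything else on the worktop where it is.

Things in the scene. Friction and masses are not known exactly. Their poses are not given: they have to be found in the camera images.
- leaf_a: Thread-gauge leaf: flat aluminium comb, 8 mm thick (x), 152 long (y), 120 g, 11 teeth of pitch 8 mm, one at the middle. Origin: middle of the gullet line (floor between the teeth = plain lower edge beyond them); teeth 4.5 mm below it, plate 48 above; z up. Starts upright in a rack slot, teeth down; grip across the thickness at mid-length, TCP about 30 mm above the origin.
- leaf_b: Thread-gauge leaf: flat aluminium comb, 8 mm thick (x), 152 long (y), 120 g, 9 teeth of pitch 10 mm, one at the middle. Origin: middle of the gullet line (floor between the teeth = plain lower edge beyond them); teeth 4.5 mm below it, plate 48 above; z up. Starts upright in a rack slot, teeth down; grip across the thickness at mid-length, TCP about 30 mm above the origin.
- leaf_c: Thread-gauge leaf: flat aluminium comb, 8 mm thick (x), 152 long (y), 120 g, 7 teeth of pitch 12 mm, one at the middle. Origin: middle of the gullet line (floor between the teeth = plain lower edge beyond them); teeth 4.5 mm below it, plate 48 above; z up. Starts upright in a rack slot, teeth down; grip across the thickness at mid-length, TCP about 30 mm above the origin.
- rack: Fixed wooden leaf rack, 230 (x) by 172 (y) mm, origin at the centre of its underside. Three slots along y, 70 mm apart in x; a leaf's lower edge rests at both ends on ledges 30 mm up. Slots are pairs of posts (|y| 58 to 78 mm, 56 high), 12.4 mm apart, flared to 25 mm at the top; end walls 50 mm high leave a leaf 4 mm play each way in y. Free at mid-length.
- slot_n (a point): Rack slot nearest the robot side (rack x = -70 mm): where the origin of a leaf standing in it lies. Axes as the rack.
- slot_m (a point): The same for the middle slot.
- slot_f (a point): The same for the far slot (rack x = +70 mm).
- seat: Fixed wooden seat, 65 (x) by 150 (y) mm, that holds the screw to be gauged, screw axis along its y, 45 mm up. Origin at the centre of its underside. The steel screw (600 g, 34 mm over the crests, grooves 5 mm deep, thread about 108 mm long, square ends) lies loose with about 4 mm play each way in y, its grooves anywhere. Over about 40 N, even for an instant, is too rough.
- guide (a point): Middle of the guide's mouth, 90 mm above the seat's origin. A pair of cheeks at each end of the seat (|y| 61 to 73 mm, 56 to 90 mm high) forms a guide 11 mm wide, flared to 21 mm at the top, that keeps a leaf upright over the screw. Axes as the seat.
- home (a point): On the seat, 62 mm up, on the screw's crest line at mid-length: height of a fully seated leaf's origin (up to 12 mm off in y is fine). Axes as the seat. A leaf of the wrong pitch stays about 4 mm high wherever it is set, so does the right one tooth on crest; on a groove flank (0.3 pitch along y, 5 mm deep) the right one stops in between and is pushed along y towards the groove.
- spares: Fixed wooden holder beside the seat (220 mm to its -y side) with the two spare screws, to be left alone; 56 mm high, origin at the centre of its underside. Of the three screws one has pitch 8, one 10, one 12 mm; which one lies in the seat differs from run to run.
- jar: Bystander, not to be moved: glass spice jar, radius 24, height 95 mm, red screw lid. Origin at its underside.
- saucer: Bystander, not to be moved: blue melamine saucer, radius 75, height 20 mm. Origin at its underside.
- mug: Bystander, not to be moved: white mug, radius 40, height 90 mm. Origin at its underside.
- steamer: Bystander, not to be moved: aluminium steamer pot with stacked tiers and lid, radius 112, height 207 mm. Origin at its underside.
- ladle: Bystander, not to be moved: stainless ladle about 300 mm long lying on the cutting board. Origin at its underside.
- weight: Bystander, not to be moved: plain steel press weight, a disc of radius 28, height 36 mm. Origin at its underside.

How it is judged:
By the outcome, as a careful person would: the job done as asked, in the order asked, and still so for the second after the job is handed in, with the robot touching nothing.
It also fails if it takes over 72 s, if anything falls off the work surface, if the arm or the gripper's body presses on something with over 40 N, if the wrist force passes 120 N, or if a joint passes its speed limit or range.

## Working session

There is one attempt and no reset: what is moved stays moved. The work goes in short steps, Python scripts to look and compute and a tool call to move; the robot and the scene stay as the last step left them, time stands still between calls to the robot, and variables do not carry over. Pictures are saved under pics/ and viewed, at most 10 in all, crops included, and the job is handed in when it is done.

Besides the shell and the picture viewer there is one more tool, called in YAML: its name, and indented under it one key for each argument. apply_moves: Moves the arm, as the interface text tells. Its arguments: {"type":"object","properties":{"rows":{"type":"array"}},"required":["rows"]}

```bash
ls; mkdir -p pics; cat > h.py <<'E'
import numpy as np, cv2
from rig import *
def grab(n,fn=None):
    p=camera_params(n); im,d=capture(n)
    if fn: cv2.imwrite('pics/'+fn,im[:,:,::-1])
    np.savez('last_'+n,im=im,d=d,**{k:np.array(v) for k,v in p.items()})
    return im,d,p
def cloud(d,p):
    K=np.array([[p['fx'],0,p['cx']],[0,p['fy'],p['cy']],[0,0,1.]])
    v,u=np.mgrid[:d.shape[0],:d.shape[1]]
    n=cv2.undistortPoints(np.stack([u,v],-1).reshape(-1,1,2).astype(float),K,np.array(p['D'],float)).reshape(d.shape+(2,))
    c=np.stack([n[...,0]*d,-n[...,1]*d,-d],-1)
    return c@np.array(p['orientation']).T+np.array(p['xyz'])
E
python3 - <<'E'
from h import *
s=read_state(); print(s)
for n in ['top','side']:
    im,d,p=grab(n,n+'0.png'); print(n,p)
E
```

```text
pics
{'time_s': 0.0, 'joint_positions': array([-7.35953046e+01,  3.02773605e+01,  8.21568213e+01, -1.36216213e-03,
        6.76914232e+01, -1.02279324e+01]), 'qvel': array([-0.00649528, -0.05246888, -0.02227784, -0.04267327,  0.06341931,
       -0.0731347 ]), 'tau': array([-3.85382819e-06, -4.40042210e+01, -1.76594746e+01,  6.32400624e-02,
        5.81498339e-02, -1.75157998e-04]), 'position': array([ 0.27997873, -0.55798915,  0.24028642]), 'tcp_rot': array([[ 8.93895171e-01,  4.48275599e-01, -6.40225810e-04],
       [ 4.48275905e-01, -8.93892788e-01,  2.09676304e-03],
       [ 3.67634471e-04, -2.16128416e-03, -9.99997597e-01]]), 'force': array([-0.231442  ,  0.26673346,  0.71365391]), 'moment': array([-0.02006801, -0.0223871 , -0.05649103]), 'grasp_force': 0.0, 'opening': 1.004648972438522}
top {'fx': 425.2074157322746, 'fy': 425.2074157322746, 'cx': 288.6079377121954, 'cy': 207.59805918777354, 'D': array([0.03894874, 0.        , 0.        , 0.        , 0.        ]), 'xyz': array([0.3861245 , 0.07016829, 1.36726085]), 'orientation': array([[-0.02479506,  0.99304894, -0.11506092],
       [-0.99956437, -0.02278404,  0.01876046],
       [ 0.0160085 ,  0.11547597,  0.99318127]])}
side {'fx': 411.4983067275507, 'fy': 411.4983067275507, 'cx': 278.9037203788378, 'cy': 215.66337040627226, 'D': array([-0.03904618,  0.        ,  0.        ,  0.        ,  0.        ]), 'xyz': array([0.32760578, 0.79968656, 1.00033453]), 'orientation': array([[-0.96668984,  0.19959452, -0.16022731],
       [-0.25593857, -0.74770834,  0.61272154],
       [ 0.00249256,  0.63332004,  0.77388599]])}
```

View pics/top0.png

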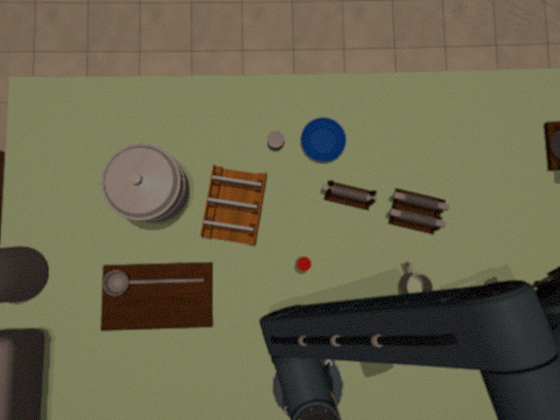

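View pics/side0.png

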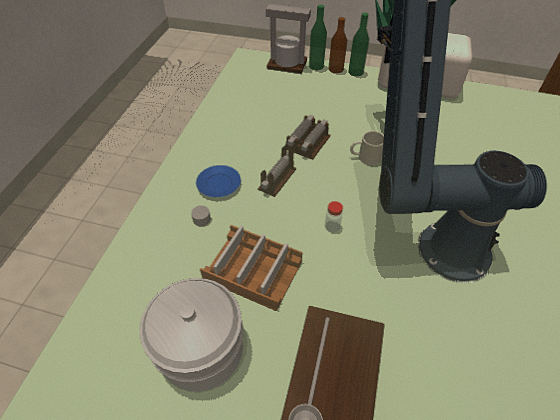

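Top view: rack centred about (235,205) with three leaves, seat with screw at (349,195), spares at (417,210), jar at (303,264), weight at (276,140), saucer at (323,140), mug at (415,287).

```bash
python3 - <<'E'
from h import *
for n in ['top','side']:
    f=np.load(f'last_{n}.npz'); W=cloud(f['d'],f)
    z=W[...,2]; ok=f['d']>0
    print(n,'table z',np.median(z[ok&(abs(z)<.02)]))
    if n=='top':
        R={'rack':(195,275,155,252),'seat':(315,381,172,214),'spares':(384,452,182,240),'jar':(290,316,250,276),'wt':(262,289,126,153),'saucer':(296,350,112,168),'mug':(395,435,258,290)}
    else:
        R={'rack':(196,306,222,310),'seat':(254,300,143,198),'spares':(280,335,112,162),'jar':(322,348,198,236)}
    for k,(a,b,c,d_) in R.items():
        m=np.zeros(z.shape,bool); m[c:d_,a:b]=1; m&=ok
        for lo,hi in [(.015,.3),(.066,.3)]:
            P=W[m&(z>lo)&(z<hi)]
            if len(P)<10: continue
            r=cv2.minAreaRect((P[:,:2]*1000).astype(np.float32)); print(k,lo,len(P),np.round(r[0],1),np.round(r[1],1),round(r[2],1),'zmax',np.round(np.percentile(P[:,2],[50,90,99]),3))
    # leaves
    a,b,c,d_=R['rack']; m=np.zeros(z.shape,np.uint8); m[c:d_,a:b]=1
    m=((m>0)&ok&(z>.0655)).astype(np.uint8)
    k,l,st,ce=cv2.connectedComponentsWithStats(m)
    for i in range(1,k):
        if st[i,4]<15: continue
        P=W[l==i]; r=cv2.minAreaRect((P[:,:2]*1000).astype(np.float32)); print(' leaf',st[i],np.round(r[0],1),np.round(r[1],1),round(r[2],1),np.round(np.median(P[:,:2],0)*1000,1),np.round(np.percentile(P[:,2],[50,95]),4))
    im=f['im'][:,:,::-1]
    if n=='top': cv2.imwrite('pics/c1.png',np.hstack([cv2.resize(im[155:255,195:275],None,fx=4.8,fy=4.8,interpolation=2),cv2.resize(im[170:245,315:385],None,fx=4.5,fy=6.4,interpolation=2)]))
E
```

```text
top table z 0.0003201815313729206
rack 0.015 1885 [555.3 218.2] [170.7 229. ] 79.7 zmax [0.049 0.078 0.083]
rack 0.066 450 [555.7 218.1] [151.1 148.1] 79.7 zmax [0.078 0.081 0.084]
seat 0.015 577 [ 577.5 -143.6] [172.9  51. ] 75.3 zmax [0.057 0.083 0.091]
seat 0.066 108 [ 580.5 -147.6] [146.4  42.1] 75.7 zmax [0.084 0.09  0.093]
spares 0.015 1270 [ 524.7 -361.9] [177.6 100. ] 75.3 zmax [0.055 0.06  0.065]
jar 0.015 196 [366.5   7.3] [44.  44.6] 61.5 zmax [0.094 0.098 0.101]
jar 0.066 176 [365.6   7.2] [41.7 43.4] 25.1 zmax [0.095 0.098 0.101]
wt 0.015 253 [762.2  83.2] [51.5 55.2] 88.7 zmax [0.035 0.039 0.041]
saucer 0.015 409 [763.6 -72.8] [143.9 147.8] 88.6 zmax [0.018 0.022 0.026]
mug 0.015 387 [ 319.8 -337.2] [80.1 83.8] 89.2 zmax [0.062 0.09  0.094]
mug 0.066 180 [ 320.1 -337.7] [79.6 77.1] 88.6 zmax [0.081 0.092 0.094]
 leaf [212 175  49  11 160] [624.1 205.3] [150.   9.] 79.8 [623.9 204.9] [0.0773 0.082 ]
 leaf [208 198  49  10 148] [555.5 218.2] [149.1   8.4] 79.6 [555.1 217.8] [0.0776 0.0818]
 leaf [203 220  51  11 143] [486.9 230.6] [151.1   8.4] 79.6 [486.7 231. ] [0.0779 
[... 302 characters left out ...]
.9  41.6] 74.8 zmax [0.08  0.089 0.092]
spares 0.015 1049 [ 538.9 -309.5] [282.8 101.4] 74.0 zmax [0.054 0.063 0.086]
spares 0.066 65 [ 565.5 -210.4] [16.5 40.5] 73.4 zmax [0.08  0.088 0.093]
jar 0.015 406 [368.5   9.2] [44.5 46.6] 31.2 zmax [0.07  0.096 0.098]
jar 0.066 228 [367.    8.3] [43.8 42.4] 69.3 zmax [0.093 0.097 0.099]
 leaf [214 225  29  44 219] [626.3 206.5] [149.5  10. ] 79.8 [626.2 210.8] [0.0766 0.0804]
 leaf [236 234  29  46 226] [557.5 219.4] [153.6   9.5] 79.9 [557.7 226.7] [0.0766 0.08  ]
 leaf [260 243  28  47 217] [488.5 231.5] [154.2   9.4] 80.2 [489.2 238.8] [0.077  0.0804]
 leaf [ 196  278   44   32 1065] [581.2 391.6] [ 91.2 105.7] 25.1 [583.4 407.9] [0.1732 0.1832]
```

```bash
cat >> h.py <<'E'
RK=np.array([.5558,.2187,0]);RYAW=-10.3
ST=np.array([.5790,-.1460,0]);SYAW=-14.8
def rel(c,yaw,x,y,z):
    a=np.radians(yaw);return c+np.array([x*np.cos(a)-y*np.sin(a),x*np.sin(a)+y*np.cos(a),z])
def mv(pos,yaw,frm=None):
    "tool y along world yaw; frm=(pos,yaw) commanded, default measured; prints x,y,z mm and rz units"
    from scipy.spatial.transform import Rotation as R
    if frm is None:
        s=read_state(); p=np.array(s['position']);T=np.array(s['tcp_rot'])
    else: 
        p=frm[0];a=np.radians(frm[1]);T=np.array([[-np.sin(a),np.cos(a),0],[np.cos(a),np.sin(a),0],[0,0,-1]])
    a=np.radians(yaw);G=np.array([[-np.sin(a),np.cos(a),0],[np.cos(a),np.sin(a),0],[0,0,-1.]])
    print('shift',np.round(T.T@(pos-p)*1000,1),'rot',np.round(R.from_matrix(T.T@G).as_rotvec(degrees=True)/6,3))
E
python3 - <<'E'
from h import *
p=camera_params('wrist');print(p)
mv(rel(ST,SYAW,0,0,.26),SYAW)
E
```

```text
{'fx': 306.6377748856436, 'fy': 306.6377748856436, 'cx': 279.58211934091156, 'cy': 209.77106466994755, 'D': array([-0.06690093,  0.        ,  0.        ,  0.        ,  0.        ]), 'xyz': array([ 0.3503972 , -0.52314795,  0.38430329]), 'orientation': array([[ 0.44753751,  0.85654361,  0.25698876],
       [-0.8942579 ,  0.42981465,  0.12474848],
       [-0.00360502, -0.28564385,  0.95832906]])}
shift [ 452.  -234.4  -19. ] rot [-0.016 -0.011 -8.095]
```

apply_moves:
  rows:
    - {"x": 60,"y": -31,"z": 5,"rz": -1.35}
    - {"x": 120,"y": -62,"z": 10,"rz": -2.7}
    - {"x": 180,"y": -94,"z": 15,"rz": -4.1}
    - {"x": 240,"y": -125,"z": 20,"rz": -5.4}
    - {"x": 300,"y": -156,"z": 25,"rz": -6.8}
    - {"x": 360,"y": -187,"z": 30,"rz": -8.1}
    - {"x": 420,"y": -218,"z": 36,"rz": -8.1}
    - {"x": 452,"y": -234.4,"z": 41,"rz": -8.1}
    - {"x": 452,"y": -234.4,"z": 41,"rz": -8.1}
    - {"x": 452,"y": -234.4,"z": 41,"rz": -8.1}

```text
validation failed for argument at $.ro...
```

```bash
python3 - <<'E'
from h import *
im,d,p=grab('wrist','w_seat.png')
print(p['xyz'])
mv(rel(RK,RYAW,0,0,.24),RYAW)
E
```

```text
[ 0.3503972  -0.52314795  0.38430329]
shift [ 594.7 -570.8    1.6] rot [-0.013 -0.01  -8.845]
```

View pics/w_seat.png

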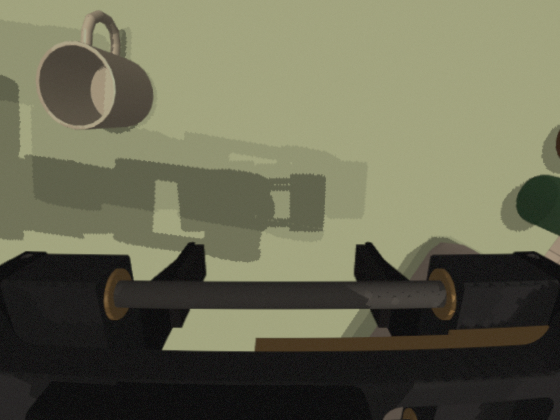

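The move was refused, so this is still the start view: mug at upper left (100,80), gripper hides rows below 245. I'll include all keys.

apply_moves:
  rows:
    - {"x": 60,"y": -34,"z": 5,"rx": 0,"ry": 0,"rz": -1.35,"claw": 0}
    - {"x": 120,"y": -68,"z": 10,"rx": 0,"ry": 0,"rz": -2.7,"claw": 0}
    - {"x": 180,"y": -102,"z": 15,"rx": 0,"ry": 0,"rz": -4.1,"claw": 0}
    - {"x": 240,"y": -136,"z": 20,"rx": 0,"ry": 0,"rz": -5.4,"claw": 0}
    - {"x": 290,"y": -166,"z": 25,"rx": 0,"ry": 0,"rz": -6.8,"claw": 0}
    - {"x": 340,"y": -196,"z": 30,"rx": 0,"ry": 0,"rz": -8.1,"claw": 0}
    - {"x": 385,"y": -224,"z": 36,"rx": 0,"ry": 0,"rz": -8.1,"claw": 0}
    - {"x": 420,"y": -263,"z": 41,"rx": 0,"ry": 0,"rz": -8.1,"claw": 0}
    - {"x": 420,"y": -263,"z": 41,"rx": 0,"ry": 0,"rz": -8.1,"claw": 0}

```text
time_s: 1.27
position: [0.5377, -0.1306, 0.1994]
tcp_rot: [[0.248, 0.969, -0.002], [0.969, -0.248, 0.002], [0.001, -0.003, -1.0]]
force: [-0.3, -0.2, -0.2]
opening: 1.004
grasp_force: 0.0
```

```bash
python3 - <<'E'
from h import *
im,d,p=grab('wrist','w_seat2.png')
print(p['xyz'],read_state()['position'])
mv(rel(RK,RYAW,0,-.03,.22),RYAW)
E
```

```text
[ 0.55775145 -0.0549051   0.34339291] [ 0.53773176 -0.13309439  0.19976689]
shift [315.2 -68.5 -20.2] rot [-0.013  0.    -0.701]
```

View pics/w_seat2.png

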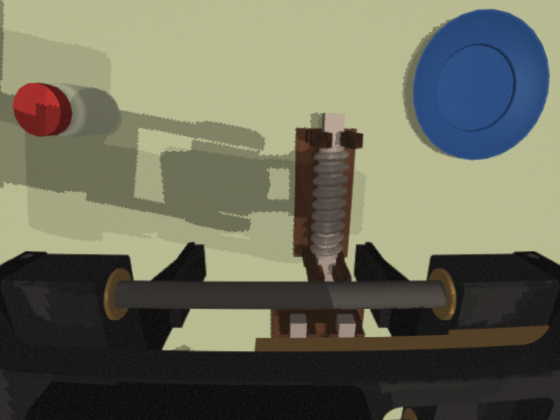

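Wrist view: seat with thread from about (331,150) to (326,250), cheeks at its ends; saucer at top right, jar at left.

```bash
python3 - <<'E'
from h import *
f=np.load('last_wrist.npz'); W=cloud(f['d'],f); im=cv2.cvtColor(f['im'],cv2.COLOR_RGB2GRAY).astype(float)
a=np.radians(SYAW); L=(W-ST)@np.array([[np.cos(a),-np.sin(a),0],[np.sin(a),np.cos(a),0],[0,0,1]])  # seat coords
m=(f['d']>0)&(L[...,2]>.074)&(abs(L[...,0])<.06)&(abs(L[...,1])<.1); m[245:]=0
P=W[m]; r=cv2.minAreaRect((P[:,:2]*1000).astype(np.float32)); print('cheeks',len(P),r)
m=(f['d']>0)&(abs(L[...,0])<.012)&(L[...,2]>.05)&(L[...,2]<.068)&(abs(L[...,1])<.054); m[247:]=0
y=L[m][:,1]*1000; I=im[m]; zz=L[m][:,2]*1000
print('y range',y.min(),y.max(),'x of ridge',np.median(L[m][:,0])*1000)
edges=np.arange(-54,54,1.); b=np.digitize(y,edges); prof=np.array([I[b==i].mean() if (b==i).any() else np.nan for i in range(1,len(edges))])
yy=edges[:-1]+.5; g=~np.isnan(prof); yy=yy[g];prof=prof[g]-np.polyval(np.polyfit(yy,prof[g],3),yy)
zp=np.array([zz[b==i].mean() if (b==i).any() else np.nan for i in range(1,len(edges))])[g]; zp=zp-np.polyval(np.polyfit(yy,zp,3),yy)
for pit in [6,7,8,9,10,11,12,13,14]: print(pit,round(abs((prof*np.exp(2j*np.pi*yy/pit)).mean()),2),round(abs((zp*np.exp(2j*np.pi*yy/pit)).mean()),3))
# refine seat from wrist: wood base
m=(f['d']>0)&(L[...,2]>.012)&(abs(L[...,0])<.06)&(abs(L[...,1])<.1);m[245:]=0
P=W[m]; print('all',cv2.minAreaRect((P[:,:2]*1000).astype(np.float32)))
E
```

```text
cheeks 609 ((594.51806640625, -105.26700592041016), (58.17078399658203, 40.82460403442383), 75.49286651611328)
y range -42.48573102386212 53.989488131006524 x of ridge 0.8480035957988906
6 3.0 0.103
7 1.01 0.034
8 0.71 0.081
9 1.32 0.005
10 1.87 0.087
11 1.95 0.22
12 2.78 0.885
13 0.26 0.592
14 0.73 0.091
all ((588.6251831054688, -125.82229614257812), (134.59674072265625, 44.77428436279297), 74.81615447998047)
```

apply_moves:
  rows:
    - {"x": 62,"y": -14,"z": -5,"rx": 0,"ry": 0,"rz": -0.7,"claw": 0}
    - {"x": 124,"y": -28,"z": -10,"rx": 0,"ry": 0,"rz": -0.7,"claw": 0}
    - {"x": 186,"y": -42,"z": -15,"rx": 0,"ry": 0,"rz": -0.7,"claw": 0}
    - {"x": 248,"y": -56,"z": -20,"rx": 0,"ry": 0,"rz": -0.7,"claw": 0}
    - {"x": 290,"y": -69,"z": -20,"rx": 0,"ry": 0,"rz": -0.7,"claw": 0}
    - {"x": 290,"y": -69,"z": -20,"rx": 0,"ry": 0,"rz": -0.7,"claw": 0}

```text
time_s: 2.08
position: [0.5451, 0.1642, 0.2205]
tcp_rot: [[0.18, 0.984, 0.001], [0.984, -0.18, 0.0], [0.0, 0.001, -1.0]]
force: [-0.4, -1.5, -0.1]
opening: 1.0
grasp_force: 0.0
```

```bash
python3 - <<'E'
from h import *
im,d,p=grab('wrist','w_rack.png')
print(read_state()['position'])
W=cloud(d,p); a=np.radians(RYAW); L=(W-RK)@np.array([[np.cos(a),-np.sin(a),0],[np.sin(a),np.cos(a),0],[0,0,1]])
for i in (-1,0,1):
    m=(d>0)&(L[...,2]>.066)&(L[...,2]<.095)&(abs(L[...,0]-.07*i)<.02)&(abs(L[...,1])<.095); m[245:]=0
    P=W[m]; print(i,len(P),cv2.minAreaRect((P[:,:2]*1000).astype(np.float32)),np.median(L[m],0))
E
```

```text
[0.54518253 0.16243612 0.22032197]
-1 1884 ((488.58270263671875, 231.71261596679688), (151.09912109375, 9.32301139831543), 79.69902038574219) [-0.06723256  0.00864574  0.07824449]
0 1471 ((557.2028198242188, 219.51211547851562), (151.97215270996094, 7.648595809936523), 79.8689193725586) [0.00134534 0.00818503 0.07840444]
1 1906 ((626.1304931640625, 205.17507934570312), (151.40365600585938, 9.626482009887695), 79.9363784790039) [0.07022451 0.00662751 0.07802407]
```

View pics/w_rack.png

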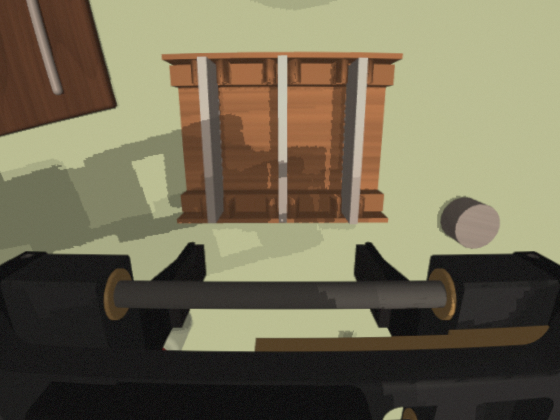

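```bash
cp last_wrist.npz rackw.npz; python3 - <<'E'
from h import *
f=np.load('rackw.npz'); im=f['im'][:,:,::-1]
A=im[75:205,195:235];B=im[75:205,335:375]
s=np.load('last_side.npz')['im'][222:302,205:305,::-1]
A=cv2.resize(np.hstack([A,B]),(290,580),interpolation=cv2.INTER_CUBIC); s=cv2.resize(s,(500,400),interpolation=cv2.INTER_CUBIC)
s=cv2.copyMakeBorder(s,0,180,0,0,cv2.BORDER_CONSTANT)
cv2.imwrite('pics/edges.png',np.clip(np.hstack([A,s])*1.6,0,255).astype(np.uint8))
a=np.radians(-14.7)
for n in ['top','side']:
    f=np.load(f'last_{n}.npz'); W=cloud(f['d'],f)
    L=(W-ST)@np.array([[np.cos(a),-np.sin(a),0],[np.sin(a),np.cos(a),0],[0,0,1]])
    for sg in (1,-1):
        m=(f['d']>0)&(L[...,2]>.072)&(L[...,2]<.1)&(abs(L[...,0])<.03)&(abs(L[...,1]-sg*.067)<.014)
        x=L[m][:,0]*1000; print(n,sg,m.sum(),np.round([x.min(),x.max(),np.median(x[x<2]),np.median(x[x>2])],1), 'y',np.round(np.percentile(L[m][:,1]*1000,[2,98]),1))
E
```

```text
top 1 46 [-17.8  22.4 -11.7  12.8] y [60.3 71.7]
top -1 49 [-18.7  23.4 -12.   13.2] y [-73.4 -61.7]
side 1 55 [-16.8  24.2  -9.1  14.2] y [61.7 77. ]
side -1 50 [-16.7  23.5  -9.6  15.7] y [-72.8 -58. ]
```

View pics/edges.png

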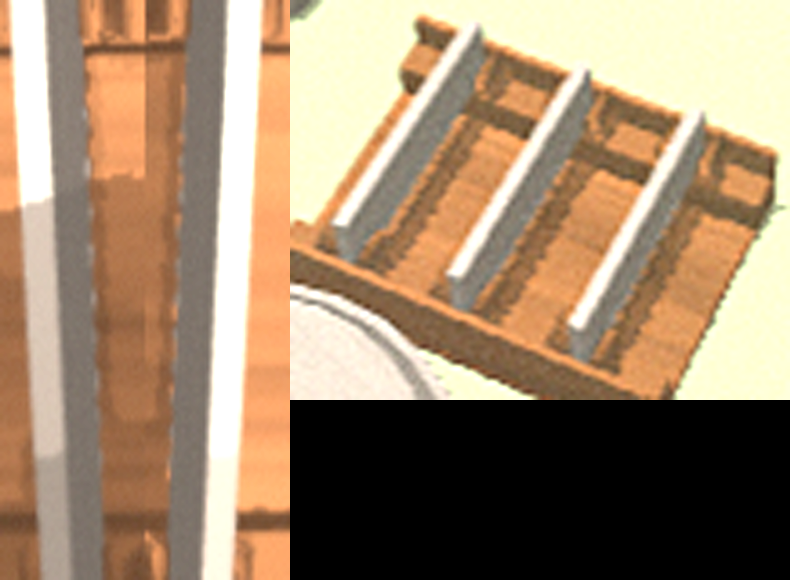

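The crop shows faint tooth specks along the lower edges of near (left) and far (right) leaves; the pitch can be got by sampling along those edges.

```bash
sed -i 's/^ST=.*/ST=np.array([.5817,-.1465,0]);SYAW=-14.7/' h.py; cat >> h.py <<'E'
LF={'n':np.array([.4880,.2312]),'m':np.array([.5567,.2189]),'f':np.array([.6253,.2054])}
RYAW=-10.25
E
python3 - <<'E'
from h import *
def samp(fn,key,xoff,zs):
    f=np.load(fn); g=cv2.cvtColor(f['im'],cv2.COLOR_RGB2LAB).astype(np.float32)
    K=np.array([[f['fx'],0,f['cx']],[0,f['fy'],f['cy']],[0,0,1.]])
    y=np.arange(-42,42.1,.5); best={}
    for z in zs:
      for xo in xoff:
        P=np.array([rel(np.r_[LF[key],0],RYAW,xo/1000,t/1000,z/1000) for t in y])
        C=(P-f['xyz'])@f['orientation']; C=C*np.array([1,-1,-1])
        uv=cv2.projectPoints(C,np.zeros(3),np.zeros(3),K,f['D'])[0].reshape(-1,2).astype(np.float32)
        for ch in (0,2):
          I=cv2.remap(g[...,ch],uv[:,0],uv[:,1],1).ravel(); I=I-np.polyval(np.polyfit(y,I,4),y)
          for p in (8,10,12):
            a=abs((I*np.exp(2j*np.pi*y/p)).mean()); 
            best[p,ch]=max(best.get((p,ch),0),a)
    print(fn,key,{k:round(float(v),2) for k,v in best.items()})
for k,s in (('n',4),('f',-4)): samp('rackw.npz',k,np.arange(s-3,s+3.1,1),np.arange(22,33,1))
for k in 'nmf': samp('last_side.npz',k,np.arange(-7,-.9,1),np.arange(22,33,1))
for k in 'nmf': samp('last_side.npz',k,np.arange(1,7,1),np.arange(22,33,1))
for k in 'nmf': print(k); mv(np.r_[LF[k],.060],RYAW)
E
```

```text
rackw.npz n {(8, 0): 0.81, (10, 0): 3.65, (12, 0): 0.94, (8, 2): 0.2, (10, 2): 1.17, (12, 2): 0.39}
rackw.npz f {(8, 0): 0.76, (10, 0): 2.79, (12, 0): 1.43, (8, 2): 1.57, (10, 2): 0.95, (12, 2): 0.26}
last_side.npz n {(8, 0): 0.62, (10, 0): 0.95, (12, 0): 1.47, (8, 2): 0.41, (10, 2): 1.28, (12, 2): 0.5}
last_side.npz m {(8, 0): 0.57, (10, 0): 1.55, (12, 0): 2.0, (8, 2): 0.23, (10, 2): 0.28, (12, 2): 1.44}
last_side.npz f {(8, 0): 1.03, (10, 0): 1.5, (12, 0): 1.14, (8, 2): 0.64, (10, 2): 0.62, (12, 2): 0.48}
last_side.npz n {(8, 0): 0.37, (10, 0): 0.85, (12, 0): 0.54, (8, 2): 0.09, (10, 2): 0.21, (12, 2): 0.18}
last_side.npz m {(8, 0): 0.35, (10, 0): 0.52, (12, 0): 1.01, (8, 2): 0.14, (10, 2): 0.17, (12, 2): 0.56}
last_side.npz f {(8, 0): 0.3, (10, 0): 0.45, (12, 0): 0.61, (8, 2): 0.59, (10, 2): 0.26, (12, 2): 0.26}
n
shift [ 57.3 -68.8 160.2] rot [ 0.006  0.007 -0.041]
m
shift [ 57.7   0.9 160.3] rot [ 0.006  0.007 -0.041]
f
shift [ 56.9  70.9 160.3] rot [ 0.006  0.007 -0.041]
```

apply_moves:
  rows:
    - {"x": 40,"y": 1,"z": 20,"rx": 0,"ry": 0,"rz": 0,"claw": 150}
    - {"x": 57.5,"y": 1,"z": 60,"rx": 0,"ry": 0,"rz": 0,"claw": 150}
    - {"x": 57.5,"y": 1,"z": 90,"rx": 0,"ry": 0,"rz": 0,"claw": 150}
    - {"x": 57.5,"y": 1,"z": 125,"rx": 0,"ry": 0,"rz": 0,"claw": 150}
    - {"x": 57.5,"y": 1,"z": 150,"rx": 0,"ry": 0,"rz": 0,"claw": 150}
    - {"x": 57.5,"y": 1,"z": 160,"rx": 0,"ry": 0,"rz": 0,"claw": 150}
    - {"x": 57.5,"y": 1,"z": 160,"rx": 0,"ry": 0,"rz": 0,"claw": 150}

```text
time_s: 3.0
position: [0.5569, 0.2174, 0.0599]
tcp_rot: [[0.186, 0.983, -0.001], [0.983, -0.186, -0.0], [-0.001, -0.001, -1.0]]
force: [0.9, 0.4, -0.2]
opening: 0.421
grasp_force: 0.0
```

```bash
python3 - <<'E'
from h import *
mv(np.r_[LF['m'],.060],RYAW)
E
```

```text
shift [ 1.4 -0.4 -0.1] rot [-0.008  0.005 -0.074]
```

apply_moves:
  rows:
    - {"x": 1,"y": 0,"z": 0,"rx": 0,"ry": 0,"rz": 0,"claw": 255}
    - {"x": 1,"y": 0,"z": 0,"rx": 0,"ry": 0,"rz": 0,"claw": 255}
    - {"x": 1,"y": 0,"z": 0,"rx": 0,"ry": 0,"rz": 0,"claw": 255}
    - {"x": 1,"y": 0,"z": 0,"rx": 0,"ry": 0,"rz": 0,"claw": 255}
    - {"x": 1,"y": 0,"z": 0,"rx": 0,"ry": 0,"rz": 0,"claw": 255}

```text
time_s: 3.62
position: [0.557, 0.2202, 0.0608]
tcp_rot: [[0.183, 0.983, 0.001], [0.983, -0.183, 0.0], [0.0, 0.001, -1.0]]
force: [0.2, 0.7, 3.9]
opening: 0.088
grasp_force: 30.0
```

```bash
python3 - <<'E'
from h import *
s=read_state(); print(s['force'],s['opening'],s['grasp_force'],s['position'])
mv(rel(ST,SYAW,0,0,.160),SYAW); mv(rel(ST,SYAW,0,0,.160),SYAW,(np.r_[rel(np.r_[LF['m'],0],RYAW,0,0,.16)],RYAW))
E
```

```text
[0.21250457 0.72299421 3.90446507] 0.08761775700293363 29.988839523866773 [0.55701787 0.22023815 0.06083592]
shift [-356.    91.5  -99.2] rot [ 0.01  -0.004  0.692]
shift [-355.1   89.6    0. ] rot [0.    0.    0.742]
```

apply_moves:
  rows:
    - {"x": 0,"y": 0,"z": -30,"rx": 0,"ry": 0,"rz": 0,"claw": 255}
    - {"x": 0,"y": 0,"z": -70,"rx": 0,"ry": 0,"rz": 0,"claw": 255}
    - {"x": -30,"y": 8,"z": -99,"rx": 0,"ry": 0,"rz": 0.2,"claw": 255}
    - {"x": -85,"y": 22,"z": -99,"rx": 0,"ry": 0,"rz": 0.4,"claw": 255}
    - {"x": -145,"y": 38,"z": -99,"rx": 0,"ry": 0,"rz": 0.74,"claw": 255}
    - {"x": -205,"y": 53,"z": -99,"rx": 0,"ry": 0,"rz": 0.74,"claw": 255}
    - {"x": -265,"y": 68,"z": -99,"rx": 0,"ry": 0,"rz": 0.74,"claw": 255}
    - {"x": -320,"y": 82,"z": -99,"rx": 0,"ry": 0,"rz": 0.74,"claw": 255}
    - {"x": -355,"y": 91,"z": -99,"rx": 0,"ry": 0,"rz": 0.74,"claw": 255}
    - {"x": -355,"y": 91,"z": -99,"rx": 0,"ry": 0,"rz": 0.74,"claw": 255}

```text
time_s: 4.88
position: [0.5811, -0.1487, 0.1588]
tcp_rot: [[0.263, 0.965, 0.0], [0.965, -0.263, -0.0], [-0.0, 0.0, -1.0]]
force: [-0.2, 0.6, -0.5]
opening: 0.084
grasp_force: 30.0
```

apply_moves:
  rows:
    - {"x": 0,"y": 0,"z": 0,"rx": 0,"ry": 0,"rz": 0,"claw": 255}
    - {"x": 0,"y": 0,"z": 0,"rx": 0,"ry": 0,"rz": 0,"claw": 255}

```text
time_s: 5.12
position: [0.5805, -0.1439, 0.159]
tcp_rot: [[0.257, 0.966, -0.001], [0.966, -0.257, 0.001], [0.001, -0.001, -1.0]]
force: [-0.1, -0.2, -1.6]
opening: 0.089
grasp_force: 30.0
```

```bash
python3 - <<'E'
from h import *
s=read_state(); print(s['force'],s['position'])
mv(rel(ST,SYAW,0,0,.160),SYAW)
im,d,p=grab('side','held.png'); 
W=cloud(d,p); a=np.radians(SYAW); L=(W-ST)@np.array([[np.cos(a),-np.sin(a),0],[np.sin(a),np.cos(a),0],[0,0,1]])
m=(d>0)&(abs(L[...,0])<.02)&(abs(L[...,1])<.1)&(L[...,2]>.115)&(L[...,2]<.185)
# exclude fingers: |y|>25mm
m&=abs(L[...,1])>.025
P=L[m]*1000; print(len(P),P.min(0),P.max(0),np.median(P,0)); hi=P[P[:,2]>165]; print('top face x',np.median(hi,0), 'y pct',np.percentile(P[:,1],[1,99]))
v,u=np.where(m); print(u.min(),u.max(),v.min(),v.max())
c=im[v.min()-25:v.max()+60,u.min()-40:u.max()+40,::-1]; s=min(790/c.shape[1],590/c.shape[0]); cv2.imwrite('pics/held_c.png',cv2.resize(c,None,fx=s,fy=s,interpolation=2)); print(s)
E
```

```text
[-0.12381126 -0.19207843 -1.61809285] [ 0.58052383 -0.14392719  0.15897756]
shift [-2.2  1.8 -1. ] rot [-0.013 -0.005 -0.035]
205 [ -8.56877029 -74.12878471 123.20297074] [  2.5145191   80.39502117 179.88987096] [ -5.4088149   48.31384089 152.16241136]
top face x [ -4.3795712   51.31576164 175.28897065] y pct [-73.31918747  79.45430864]
264 290 133 165
5.042735042735043
```

View pics/held_c.png

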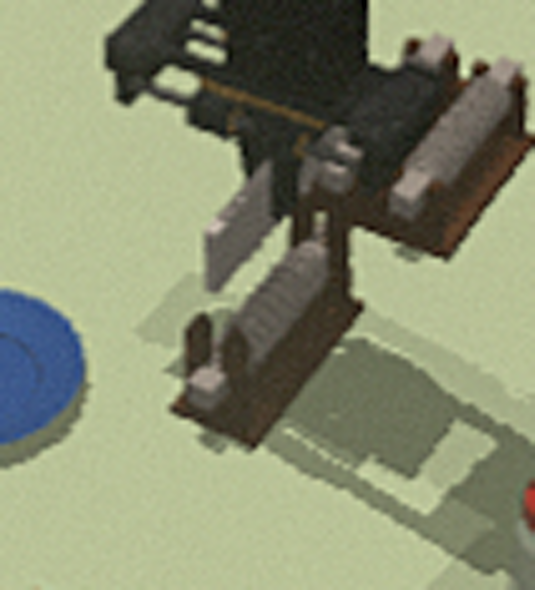

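The side view shows the held leaf hanging over the seat, aligned with the guide cheeks at (200,345)/(240,345) of the crop; lowering gently.

apply_moves:
  rows:
    - {"x": -2,"y": 2,"z": 10,"rx": 0,"ry": 0,"rz": 0,"claw": 255}
    - {"x": -2,"y": 2,"z": 25,"rx": 0,"ry": 0,"rz": 0,"claw": 255}
    - {"x": -2,"y": 2,"z": 35,"rx": 0,"ry": 0,"rz": 0,"claw": 255}
    - {"x": -2,"y": 2,"z": 42,"rx": 0,"ry": 0,"rz": 0,"claw": 255}
    - {"x": -2,"y": 2,"z": 48,"rx": 0,"ry": 0,"rz": 0,"claw": 255}
    - {"x": -2,"y": 2,"z": 53,"rx": 0,"ry": 0,"rz": 0,"claw": 255}
    - {"x": -2,"y": 2,"z": 54,"rx": 0,"ry": 0,"rz": 0,"claw": 255}

```text
time_s: 6.05
position: [0.5824, -0.1481, 0.105]
tcp_rot: [[0.259, 0.966, -0.0], [0.966, -0.259, 0.0], [0.0, -0.0, -1.0]]
force: [0.0, 0.4, -1.7]
opening: 0.088
grasp_force: 30.0
```

```bash
cat > st.py <<'E'
from h import *
s=read_state(); a=np.radians(SYAW); L=(s['position']-ST)@np.array([[np.cos(a),-np.sin(a),0],[np.sin(a),np.cos(a),0],[0,0,1]])
print(np.round(s['time_s'],2),'F',np.round(s['force'],1),'M',np.round(s['moment'],2),'seat xyz',np.round(L*1000,1))
E
python3 st.py
```

```text
6.05 F [ 0.   0.4 -1.7] M [ 0.01 -0.12 -0.02] seat xyz [  1.1  -1.4 105. ]
```

apply_moves:
  rows:
    - {"x": 0,"y": 0,"z": 2,"rx": 0,"ry": 0,"rz": 0,"claw": 255}
    - {"x": 0,"y": 0,"z": 4,"rx": 0,"ry": 0,"rz": 0,"claw": 255}
    - {"x": 0,"y": 0,"z": 5.5,"rx": 0,"ry": 0,"rz": 0,"claw": 255}
    - {"x": 0,"y": 0,"z": 6.5,"rx": 0,"ry": 0,"rz": 0,"claw": 255}
    - {"x": 0,"y": 0,"z": 7,"rx": 0,"ry": 0,"rz": 0,"claw": 255}
    - {"x": 0,"y": 0,"z": 7.5,"rx": 0,"ry": 0,"rz": 0,"claw": 255}
    - {"x": 0,"y": 0,"z": 7.5,"rx": 0,"ry": 0,"rz": 0,"claw": 255}

```text
time_s: 6.92
position: [0.5824, -0.1481, 0.0977]
tcp_rot: [[0.259, 0.966, -0.0], [0.966, -0.259, 0.0], [-0.0, -0.0, -1.0]]
force: [0.8, -0.1, -1.1]
opening: 0.09
grasp_force: 30.0
```

apply_moves:
  rows:
    - {"x": 0,"y": 0,"z": 0.5,"rx": 0,"ry": 0,"rz": 0,"claw": 255}
    - {"x": 0,"y": 0,"z": 1,"rx": 0,"ry": 0,"rz": 0,"claw": 255}
    - {"x": 0,"y": 0,"z": 1,"rx": 0,"ry": 0,"rz": 0,"claw": 255}

```text
time_s: 7.3
position: [0.5823, -0.1481, 0.0967]
tcp_rot: [[0.259, 0.966, -0.0], [0.966, -0.259, 0.0], [0.0, -0.0, -1.0]]
force: [0.8, -0.1, -1.7]
opening: 0.092
grasp_force: 30.0
```

apply_moves:
  rows:
    - {"x": 0,"y": 0,"z": 0.5,"rx": 0,"ry": 0,"rz": 0,"claw": 255}
    - {"x": 0,"y": 0,"z": 0.5,"rx": 0,"ry": 0,"rz": 0,"claw": 255}

```text
time_s: 7.55
position: [0.5824, -0.1481, 0.0962]
tcp_rot: [[0.259, 0.966, -0.0], [0.966, -0.259, 0.0], [0.0, -0.0, -1.0]]
force: [-0.1, -0.8, -0.6]
opening: 0.09
grasp_force: 30.0
```

apply_moves:
  rows:
    - {"x": 0,"y": 0,"z": 0.5,"rx": 0,"ry": 0,"rz": 0,"claw": 255}
    - {"x": 0,"y": 0,"z": 0.5,"rx": 0,"ry": 0,"rz": 0,"claw": 255}

```text
time_s: 7.8
position: [0.5824, -0.1481, 0.0957]
tcp_rot: [[0.259, 0.966, -0.0], [0.966, -0.259, 0.0], [0.0, -0.0, -1.0]]
force: [-0.0, -0.2, -0.5]
opening: 0.088
grasp_force: 30.0
```

apply_moves:
  rows:
    - {"x": 0,"y": 0,"z": 0.5,"rx": 0,"ry": 0,"rz": 0,"claw": 255}
    - {"x": 0,"y": 0,"z": 0.5,"rx": 0,"ry": 0,"rz": 0,"claw": 255}

```text
time_s: 8.05
position: [0.5824, -0.1481, 0.0952]
tcp_rot: [[0.259, 0.966, -0.0], [0.966, -0.259, 0.0], [0.0, -0.0, -1.0]]
force: [-0.9, 0.1, -1.6]
opening: 0.09
grasp_force: 30.0
```

apply_moves:
  rows:
    - {"x": 0,"y": 0,"z": 0.5,"rx": 0,"ry": 0,"rz": 0,"claw": 255}
    - {"x": 0,"y": 0,"z": 0.5,"rx": 0,"ry": 0,"rz": 0,"claw": 255}

```text
time_s: 8.3
position: [0.5824, -0.1481, 0.0947]
tcp_rot: [[0.259, 0.966, -0.0], [0.966, -0.259, 0.0], [0.0, -0.0, -1.0]]
force: [-0.6, -1.2, -1.2]
opening: 0.089
grasp_force: 30.0
```

apply_moves:
  rows:
    - {"x": 0,"y": 0,"z": 0.5,"rx": 0,"ry": 0,"rz": 0,"claw": 255}
    - {"x": 0,"y": 0,"z": 0.5,"rx": 0,"ry": 0,"rz": 0,"claw": 255}

```text
time_s: 8.55
position: [0.5824, -0.1482, 0.0943]
tcp_rot: [[0.259, 0.966, 0.0], [0.966, -0.259, -0.0], [-0.0, 0.0, -1.0]]
force: [-0.2, -0.0, -0.6]
opening: 0.087
grasp_force: 30.0
```

apply_moves:
  rows:
    - {"x": 0,"y": 0,"z": 0.5,"rx": 0,"ry": 0,"rz": 0,"claw": 255}
    - {"x": 0,"y": 0,"z": 0.5,"rx": 0,"ry": 0,"rz": 0,"claw": 255}

```text
time_s: 8.8
position: [0.5825, -0.1484, 0.094]
tcp_rot: [[0.259, 0.966, 0.0], [0.966, -0.259, -0.001], [-0.0, 0.001, -1.0]]
force: [-0.4, -1.4, 0.8]
opening: 0.085
grasp_force: 30.0
```

apply_moves:
  rows:
    - {"x": 0,"y": 0,"z": 0.5,"rx": 0,"ry": 0,"rz": 0,"claw": 255}
    - {"x": 0,"y": 0,"z": 0.5,"rx": 0,"ry": 0,"rz": 0,"claw": 255}

```text
time_s: 9.05
position: [0.5826, -0.1486, 0.0937]
tcp_rot: [[0.259, 0.966, 0.001], [0.966, -0.259, -0.001], [-0.001, 0.001, -1.0]]
force: [-1.4, -1.9, 4.5]
opening: 0.091
grasp_force: 30.0
```

apply_moves:
  rows:
    - {"x": 0,"y": 0,"z": 0.5,"rx": 0,"ry": 0,"rz": 0,"claw": 255}
    - {"x": 0,"y": 0,"z": 0.5,"rx": 0,"ry": 0,"rz": 0,"claw": 255}

```text
time_s: 9.3
position: [0.5827, -0.1488, 0.0934]
tcp_rot: [[0.259, 0.966, 0.001], [0.966, -0.259, -0.001], [-0.001, 0.001, -1.0]]
force: [-2.5, -3.3, 6.6]
opening: 0.09
grasp_force: 30.0
```

Contact on a groove flank, being pushed towards −y; following that.

apply_moves:
  rows:
    - {"x": -0.5,"y": 0,"z": 0,"rx": 0,"ry": 0,"rz": 0,"claw": 255}
    - {"x": -1,"y": 0,"z": 0,"rx": 0,"ry": 0,"rz": 0,"claw": 255}
    - {"x": -1,"y": 0,"z": 0,"rx": 0,"ry": 0,"rz": 0,"claw": 255}

```text
time_s: 9.68
position: [0.5825, -0.1492, 0.0928]
tcp_rot: [[0.259, 0.966, 0.001], [0.966, -0.259, -0.0], [-0.0, 0.001, -1.0]]
force: [-0.7, -2.2, 3.8]
opening: 0.085
grasp_force: 30.0
```

```bash
python3 st.py
```

```text
9.68 F [-0.7 -2.2  3.8] M [-0.36  0.01  0.02] seat xyz [ 1.5 -2.4 92.8]
```

apply_moves:
  rows:
    - {"x": -0.5,"y": 0,"z": 0,"rx": 0,"ry": 0,"rz": 0,"claw": 255}
    - {"x": -1,"y": 0,"z": 0.3,"rx": 0,"ry": 0,"rz": 0,"claw": 255}
    - {"x": -1,"y": 0,"z": 0.3,"rx": 0,"ry": 0,"rz": 0,"claw": 255}

```text
time_s: 10.05
position: [0.5825, -0.1493, 0.0928]
tcp_rot: [[0.259, 0.966, 0.001], [0.966, -0.259, 0.001], [0.001, 0.001, -1.0]]
force: [0.1, 0.2, 5.5]
opening: 0.087
grasp_force: 30.0
```

```bash
python3 st.py
```

```text
10.05 F [0.1 0.2 5.5] M [ 0.11 -0.23  0.03] seat xyz [ 1.5 -2.5 92.8]
```

Lateral force vanished and it stands firm at 92.8 mm. Check the leaf's top height by depth (home = 110 mm), before and after release.

```bash
cat > top.py <<'E'
from h import *
a=np.radians(SYAW)
for n in ('side','top'):
    im,d,p=grab(n); W=cloud(d,p); L=(W-ST)@np.array([[np.cos(a),-np.sin(a),0],[np.sin(a),np.cos(a),0],[0,0,1]])*1000
    m=(d>0)&(abs(L[...,0])<9)&(abs(L[...,1])<85)&(abs(L[...,1])>25)&(L[...,2]>98)&(L[...,2]<125)
    P=L[m]
    if len(P): print(n,len(P),'z pct',np.round(np.percentile(P[:,2],[50,80,90,95,99]),1),'y',np.round(np.percentile(P[:,1],[1,99]),1),'x',np.median(P[:,0]))
E
python3 top.py
```

```text
side 55 z pct [107.8 110.3 110.8 111.4 113.4] y [26.4 74.7] x -0.5821051152301688
top 40 z pct [109.7 111.6 112.4 113.1 114.7] y [36.1 71.6] x -1.584735460233399
```

apply_moves:
  rows:
    - {"x": 0,"y": 0,"z": -0.8,"rx": 0,"ry": 0,"rz": 0,"claw": 255}
    - {"x": 0,"y": 0,"z": -0.8,"rx": 0,"ry": 0,"rz": 0,"claw": 215}
    - {"x": 0,"y": 0,"z": -0.8,"rx": 0,"ry": 0,"rz": 0,"claw": 200}
    - {"x": 0,"y": 0,"z": -0.8,"rx": 0,"ry": 0,"rz": 0,"claw": 180}
    - {"x": 0,"y": 0,"z": -0.8,"rx": 0,"ry": 0,"rz": 0,"claw": 160}
    - {"x": 0,"y": 0,"z": -0.8,"rx": 0,"ry": 0,"rz": 0,"claw": 150}

```text
time_s: 10.9
position: [0.5818, -0.15, 0.0932]
tcp_rot: [[0.259, 0.966, -0.0], [0.966, -0.259, 0.0], [0.0, -0.0, -1.0]]
force: [0.7, 0.1, 0.2]
opening: 0.383
grasp_force: 0.0
```

apply_moves:
  rows:
    - {"x": 0,"y": 0,"z": -10,"rx": 0,"ry": 0,"rz": 0,"claw": 150}
    - {"x": 0,"y": 0,"z": -40,"rx": 0,"ry": 0,"rz": 0,"claw": 150}
    - {"x": 0,"y": 0,"z": -80,"rx": 0,"ry": 0,"rz": 0,"claw": 150}
    - {"x": -20,"y": 0,"z": -120,"rx": 0,"ry": 0,"rz": 0,"claw": 150}
    - {"x": -60,"y": -20,"z": -135,"rx": 0,"ry": 0,"rz": 0,"claw": 150}
    - {"x": -100,"y": -40,"z": -135,"rx": 0,"ry": 0,"rz": 0,"claw": 150}
    - {"x": -100,"y": -40,"z": -135,"rx": 0,"ry": 0,"rz": 0,"claw": 150}
    - {"x": -100,"y": -40,"z": -135,"rx": 0,"ry": 0,"rz": 0,"claw": 150}

```text
time_s: 11.9
position: [0.5175, -0.2362, 0.2288]
tcp_rot: [[0.26, 0.966, 0.001], [0.966, -0.26, 0.0], [0.0, 0.001, -1.0]]
force: [-0.0, 0.0, 0.9]
opening: 0.412
grasp_force: 0.0
```

```bash
python3 top.py; python3 - <<'E'
from h import *
im,d,p=grab('wrist','w_end.png'); a=np.radians(SYAW)
W=cloud(d,p); L=(W-ST)@np.array([[np.cos(a),-np.sin(a),0],[np.sin(a),np.cos(a),0],[0,0,1]])*1000
m=(d>0)&(abs(L[...,0])<10)&(abs(L[...,1])<90)&(L[...,2]>96)&(L[...,2]<130);m[245:]=0
for lo,hi in ((-80,-30),(-30,30),(30,80)):
    q=m&(L[...,1]>lo)&(L[...,1]<hi); print(lo,q.sum(),np.round(np.median(L[q],0),1))
print(cv2.minAreaRect(L[m][:,:2].astype(np.float32)))
s=np.load('last_side.npz')['im'][130:310,190:310,::-1]; s=cv2.resize(s,(400,600),interpolation=2); w=cv2.resize(im[:250,200:420,::-1],(400,455)); w=cv2.copyMakeBorder(w,0,145,0,0,cv2.BORDER_CONSTANT)
cv2.imwrite('pics/end.png',np.hstack([s,w]))
E
```

```text
side 106 z pct [108.4 110.7 111.6 112.6 113.1] y [-83.1  73.1] x -1.8041080554629563
top 116 z pct [109.  111.4 112.1 113.3 114.7] y [-78.2  71.4] x -2.587547853951561
-80 674 [ -0.5 -54.  110.1]
-30 935 [ -0.5   1.5 110.2]
30 623 [ -0.4  47.8 110.2]
((0.40573859214782715, -5.813652038574219), (8.917573928833008, 146.95419311523438), 0.12405889481306076)
```

View pics/end.png

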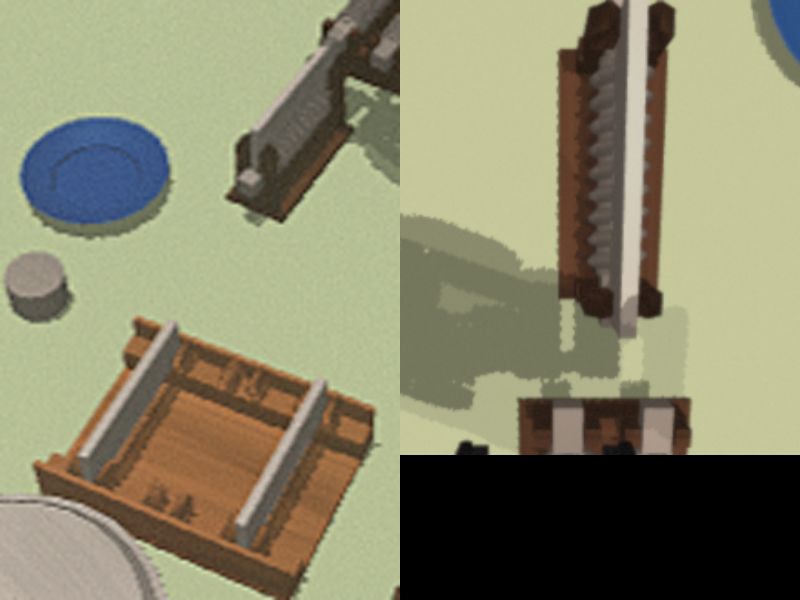

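The leaf stands level on the screw between the cheeks. Its top edge is at 110 mm along its whole length, which is fully home rather than 114 mm. The other two leaves stand upright in the near and far slots, and the gripper is clear.

```bash
python3 -c "
from rig import *
print(hand_in())"
```

```text
the job is handed in; nothing more can be done
None
```

The leaf from the middle slot fits: it dropped fully home and is standing on the screw by itself (judged from images as the 12 mm leaf_c, matching a 12 mm screw). The other two stayed upright in the rack and were never meshed, because the first leaf I tried dropped home. The job is handed in.

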